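# Load a board rack, set its end stop to the mark and hold the cam lever shut

## Task

Take the circuit board out of the little grey stand and stand it on edge in the empty slot of the board rack, its wire leads at the blue end wall as they now point, and let it go. Then take the red knob of the cam lever and, with the lever still open, draw the sliding end stop along until its yellow pointer is at the red length mark; swing the lever fully closed while you keep the stop at the mark. The lever springs open if let go, so finish still gripping the knob, with the lever closed and the stop at the mark, and leave the bottle and the green half shell where they are.

Things in the scene. Friction and masses are not known exactly. Their poses are not given: they have to be found in the camera images.
- rack: Fixed aluminium board rack on four legs, 90 (x) x 270 (y) mm, base top 60 mm above the worktop. Origin: under its centre, on the worktop; x away from the robot, y along the slots from the blue end wall (inner face y = -121 mm, posts 30 mm high, 4 mm slit for leads) to the sliding stop, z up. Slots at x = -22 mm (near, empty) and x = +22 mm (holds a fixed board, top 96 mm above the worktop).
- slot (a point): Centre of the empty slot's floor, 60 mm above the worktop, rack y = -81.5 mm; axes as the rack's. The slot is 12 mm wide between round-topped blue cheeks 7 mm thick, 14 mm high, a pair at rack y = -117 to -105 mm and one at -58 to -46 mm; between them the sides are open for fingers. A board's middle belongs over it.
- board: Loose green circuit board, 36 mm wide, 75 long, 8 thick, 30 g, with thin red and black leads 34 mm long (they touch nothing) at one short end. It starts standing on a long edge in the stand, leads to the stand's -y end. Axes: x across its width (vertical as it stands), y along its length away from the leads, z through its thickness.
- board_mid (a point): Middle of the board's 36 x 75 x 8 mm body (18 mm above its lower edge as it stands); axes as the board's.
- lead_end (a point): Middle of the board's short end that the leads leave from, 37.5 mm from board_mid.
- stand: Fixed grey one-slot stand, 60 (x) x 92 (y) mm, that the board waits in. Origin: centre of its underside. The 12 mm slot runs along its y through the middle; slot floor 8 mm above the worktop, cheeks to 22 mm at y = -37 to -24 and 24 to 37 mm, open for fingers between. The board's top is 44 mm above the worktop. Fixed nearby: a tub to its right, rim 175 mm high.
- length_mark: Red length mark, a 5 mm wide clip on the front edge of the rack, its red line running across the edge. Origin: under the middle of the line, on the worktop; axes as the rack's. Fixed; it stands 16 to 32 mm nearer to the end wall than the rack's origin.
- stop_pointer (a point): Tip of the yellow pointer on the front of the grey sliding end stop, 67 mm above the worktop. The stop is at the mark when the pointer's y along the rack equals the mark's. The stop's upright plate, 84 mm wide (x), 8 mm thick, is centred at the pointer's y and reaches 98 mm above the worktop; the block behind it (+y) 81 mm.
- stop (a joint): Travel of the sliding stop in m, 0 drawn back (away from the boards) to 0.085; it grows towards the end wall (rack -y). It slides with about 3 N of friction and stays where it is left.
- lever_pivot (a point): On the vertical axis about which the cam lever swings; it travels with the stop: 8 mm in front (rack -x) of the rack's centre line and 30 mm behind (rack +y of) the pointer.
- cam_lever (a joint): Cam lever angle, rad: 0 open, 1.31 fully closed, a hard stop at each. Open it points from its pivot to the rack's front (rack -x), leaning 15 degrees to rack +y; closed, straight along rack +y: it closes clockwise seen from above. A spring opens it when let go (1 N at the knob open, 2 N closed).
- knob_mid (a point): Middle, at the height to grip, of the upright red round knob at the lever's end, 55 mm from the pivot axis, 119 mm above the worktop. The knob is 18 mm in diameter, from 95 to 133 mm above the worktop, and spins freely on the lever, so the hand need not turn. Nothing near it is higher than the 98 mm stop plate.
- knob: The red knob itself (origin in the middle of its lower end, 95 mm above the worktop). It is what is gripped at the end. In front of the rack lies a fixed pile of tubes up to 95 mm high; to the left of it a fixed carton 145 mm high.
- cleaner_bottle: Bystander: small white-capped bottle, 42 mm in diameter, 90 mm high, standing behind the rack. Origin: centre of its underside.
- half_shell: Bystander: green half housing, 27 x 74 x 13 mm, lying open side up. Origin: centre of its underside.
There are look-alikes about, which are no part of the job. There is more than one size of the board; the one meant has the size given above.

How it is judged (in metres and radians):
On the way, in this order (a step that is already met when the one before it is completed fails the run):
1. the board stands on edge in the empty slot, leads to the end wall, let go (x of board_mid in the frame of rack between -0.027 and -0.017 m and y of board_mid in the frame of rack between -0.088 and -0.06 m and z of board_mid in the frame of rack between 0.074 and 0.083 m and y of lead_end in the frame of rack below -0.09 m and angle between the z axis of board and the x axis of rack, either way round below 0.26 rad and contact force between the fingers and board below 0.05 N), for 0.2 s.
2. the stop is at the length mark with the lever still open (y of stop_pointer in the frame of length_mark between -0.006 and 0.006 m and value of joint cam_lever below 0.3 rad), for 0.1 s.
3. the lever is closed, the stop still at the mark (y of stop_pointer in the frame of length_mark between -0.006 and 0.006 m and value of joint cam_lever above 1.2 rad), for 0.2 s.
At the end, for the whole second after the job is handed in: Board on edge on the empty slot's floor, mid within 5 mm across, -6.5 to +21.5 mm along, upright within 15 degrees, leads at the end wall, untouched, at rest; pointer within 6 mm of the mark; lever over 1.2 rad; fingers on the red knob with over 1.5 N (all of step 1 and all of step 3 and contact force between the fingers and knob above 1.5 N and contact force between the arm and board below 0.05 N and linear speed of board below 0.02 m/s); the arm keeps its last pose, push and grip.
It fails at once if the cleaner bottle is disturbed (moved over 30 mm) (distance of cleaner_bottle from where it was at the start of the episode above 0.03 m).
It fails at once if the half shell is disturbed (moved over 30 mm) (distance of half_shell from where it was at the start of the episode above 0.03 m).
It fails at once if the stop is off the mark by over 12 mm while the lever is being closed (value of joint cam_lever above 0.4 rad and not (y of stop_pointer in the frame of length_mark between -0.012 and 0.012 m)).
It also fails if it takes over 64 s, if anything falls off the work surface, if the arm or the gripper's body presses on something with over 40 N, if the wrist force passes 120 N, or if a joint passes its speed limit or range.

## Robot

A 6-joint arm with a two-finger parallel gripper is mounted at the origin on a cart in front of the work surface, level with it; the furniture and walls round the work are solid. World frame = base frame: x ahead of the robot, y to its left, z up, the work surface at z = 0. Lengths are in mm, angles in rad, forces in N, time in s.
With the tool pointing down it reaches from about 275 to 750 mm from the base axis. Payload 10.2 kg.
Tool frame: the origin (TCP) lies midway between the tips of the shut fingers; the grasp point (between the pads) lies 19 mm behind it (ctrl.grip_depth is the distance from the TCP to the grasp point, in mm); y points along the fingers, x is the direction in which the jaws open and shut, and the axes are right-handed (so a half turn about y gives the same grasp; the last joint's range is limited). The gripper opens to 85 mm and grips with 20 to 120 N. Pads are 22 mm wide; open, the fingers measure 114 mm over their backs; the gripper's body (76 mm by 85 mm) begins 54 mm behind the grasp point. The pads swing forward as they close: fully open they stand 13 mm farther back than shut.
Start: joints at [-1.522, 0.313, 1.498, -0, 1.331, -0.223], TCP at [140.931, -505.736, 207.494] pointing down, gripper open.
Joint ranges: [-2.94, 2.94], [-0.97, 2.17], [0.19, 2.56], [-1.23, 4.37], [0.02, 3.11], [-2.88, 2.88]. Speed limits (rad/s): [2.39, 2.39, 3.01, 3.14, 3.14, 3.14].

## Interface

Orientations are given as a unit quaternion [w, x, y, z].
In Python, from rig import ctrl gives the robot as it stands. The module is installed in compiled form; this text tells all that it offers.
- The arm moves only by the tool drive_tool, never from a script. Its arguments are lists of equal length, an entry for each row: "gripper": the closure, from 0 (fully open) to 1 (shut); "offset": the shift along the tool's x, y, z in m, a list of three; "turn": the turn about the tool's y in degrees. In form: {"gripper": [gripper, ...], "offset": [[tx, ty, tz], ...], "turn": [turn, ...]}. A call has 1 to 20 rows; each row shifts and turns the commanded pose from where the row before left it, along the tool's axes as they then stand; what a row does not reach is not made up. A row lasts 1/12 s, in which the tool goes at most 41.7 mm and 7.16 degrees, less where a joint would pass 70% of its speed; a pose out of reach is approached as far as the arm can. A call is refused whole if a number of a shift passes 0.0417 or a number of a turn 7.16, either way. A call with a gripper value outside its range is refused whole. The fingers move at their own pace and stop on an object; "force" is the grip in N (left out, the last holds). Time passes only in rows, so rows that do not move let the fingers close. It gives the time, the measured TCP pose, the force and the opening at its end, in the units of the state.
- ctrl.sense(): the state, without advancing time (a new reading comes with each control period).
- ctrl.capture(name): name is "side" or "top" or "wrist"; returns (picture, depth): 420x560x3 uint8, red, green, blue; 420x560 float32, mm along the optical axis (not along the pixel's ray), 0 where there is no reading.
- ctrl.camera_params(name): a dict with "fovy" (degrees; the focal length in pixels is half the picture's height over the tangent of half this angle, whatever the lens; pixels are square), "cx", "cy" (the principal point, pixels), "view" (4x4, takes a point from world to camera coordinates); the wrist camera has in their place "tool_from_camera" (4x4, takes a point from camera to tool coordinates, whose origin is the TCP and whose axes are the tool frame's). Camera axes: x right, y down, z forward; pixel columns grow to the right and rows downward; lengths in mm; the calibration is good to about 2 mm. A picture is of the moment at which its call begins: read the wrist's pose just before it. camera_params takes no time and is no camera call.
- ctrl.finish_job(): hands the job in, once; it reports no verdict.
Trained networks look in the newest picture that a camera, given by its name, has taken for a name from the list of things; names that differ only in an ending like _2 or _b are one class to them, and where a whole thing is asked for, a point or a joint stands for the part that bears it (a point fixed in the world has none). Each returns a list of dicts, best first, with "score" (0 to 1); they miss things now and then, are a little off and sometimes report something else, mostly with a low value. They report only what shows in the picture. A call takes as long as a camera call. They do not tell look-alikes from the thing itself.
- ctrl.boxes_of(camera, query): "centre" ([x, y, z] in mm, in the coordinates of the camera as it stood for that picture, good to about 4 mm: the middle of the surface that is visible of it).
- ctrl.regions_of(camera, query): "mask" (420x560 bool, what is visible of it).
- ctrl.pinpoint(camera, query): "centre" ([x, y, z] in mm, in the coordinates of the camera as it stood for that picture, good to about 4 mm: a listed point, or the origin of a listed thing).
The state is a dict: "time_s": time; "joints": joint angles; "dq": joint speeds; "tau": joint torques, N m; "eef_pos": TCP position; "ee_rot": TCP orientation; "force": force on the tool from outside, world axes, zero at the start; "wrist_torque": the same for the moment, N m; "grip_width": opening from 0.0 (shut) to 1.0 (fully open).
Only numpy, scipy, OpenCV 4.12 (cv2) and the standard library are available. Lean on these libraries where they do the work, as an engineer would, in place of code of your own. Each camera call takes 0.05 s, during which the arm holds its last target.

## Working session

There is one attempt and no reset: what is moved stays moved. The work goes in short steps, Python scripts to look and compute and a tool call to move; the robot and the scene stay as the last step left them, time stands still between calls to the robot, and variables do not carry over. Pictures are saved under pics/ and viewed, and the job is handed in when it is done.

Besides the shell and the picture viewer there is one more tool, called after "Request:" as name([rows], argument=value, ...), one row to a line, values as JSON. drive_tool: Moves the arm, as the interface text tells. Its arguments: {"type":"object","properties":{"gripper":{"type":"array","items":{"type":"number"}},"offset":{"type":"array","items":{"type":"array","items":{"type":"number"}}},"turn":{"type":"array","items":{"type":"number"}},"force":{"type":"number"}},"required":["gripper","offset","turn"]}

```bash
mkdir -p pics; ls; cat > h.py <<'E'
import numpy as np, cv2
from rig import ctrl
from scipy.spatial.transform import Rotation as R
def K(c):
    p=ctrl.camera_params(c); f=210/np.tan(np.radians(p['fovy'])/2); return f,p['cx'],p['cy'],p
def toolT(s=None):
    s=s or ctrl.sense(); q=np.array(s['ee_rot']).ravel(); T=np.eye(4)
    T[:3,:3]=R.from_quat([q[1],q[2],q[3],q[0]]).as_matrix(); T[:3,3]=s['eef_pos']; return T
def W(c,T=None):
    p=ctrl.camera_params(c)
    return (T if T is not None else toolT())@np.array(p['tool_from_camera']) if c=='wrist' else np.linalg.inv(np.array(p['view']))
def toworld(c,pt,M=None):
    M=W(c) if M is None else M
    return (M@np.append(pt,1))[:3]
def cloud(c,d,M=None):
    f,cx,cy,p=K(c); v,u=np.mgrid[:420,:560]
    P=np.stack([(u-cx)/f*d,(v-cy)/f*d,d,np.ones_like(d)],-1)
    M=W(c) if M is None else M
    X=(P@M.T)[...,:3]; X[d==0]=np.nan; return X
def proj(c,X,M=None):
    f,cx,cy,p=K(c); M=W(c) if M is None else M
    q=np.linalg.inv(M)@np.append(X,1); return f*q[0]/q[2]+cx,f*q[1]/q[2]+cy
def save(n,im): cv2.imwrite('pics/'+n,im[...,::-1])
E
python3 - <<'E'
from h import *
s=ctrl.sense(); print(s)
for c in ['side','top','wrist']:
    M=W(c); im,d=ctrl.capture(c); save(c+'0.png',im); np.savez(c+'0.npz',im=im,d=d,M=M); print(c,K(c)[:3],np.round(M,3))
E
```

```text
pics
{'time_s': 0.0, 'joints': array([-1.52241902e+00,  3.13463038e-01,  1.49842212e+00,  9.06617842e-06,
        1.33099755e+00, -2.23414885e-01]), 'dq': array([-0.0004392 ,  0.00044293,  0.00121237, -0.00015329,  0.00123228,
        0.00068256]), 'tau': array([ 7.26265607e-04, -4.12262785e+01, -2.59743673e+01, -9.79528522e-05,
        4.11902263e-03,  3.96661136e-06]), 'eef_pos': array([ 140.90990229, -505.44611207,  206.93405614]), 'ee_rot': array([ 0.56348015, -0.56277722,  0.42794229, -0.42736088]), 'force': array([ 0.11407841,  0.02990382, -0.65776371]), 'wrist_torque': array([-0.0319533 ,  0.02688457,  0.0033389 ]), 'grip_width': 1.001232646173735}
side (np.float64(516.7756789948806), 288.4370404925442, 217.45173532204942) [[ 1.840000e-01  8.210000e-01 -5.410000e-01  1.158307e+03]
 [ 9.830000e-01 -1.610000e-01  9.000000e-02 -2.403720e+02]
 [-1.300000e-02 -5.480000e-01 -8.360000e-01  9.584570e+02]
 [ 0.000000e+00  0.000000e+00  0.000000e+00  1.000000e+00]]
top (np.float64(419.1622309919784), 279.2845266004046, 212.17201313912815) [[ 1.70000e-02 -9.93000e-01  1.19000e-01  4.89137e+02]
 [-1.00000e+00 -1.90000e-02 -1.60000e-02 -1.62997e+02]
 [ 1.80000e-02 -1.19000e-01 -9.93000e-01  9.40717e+02]
 [ 0.00000e+00  0.00000e+00  0.00000e+00  1.00000e+00]]
wrist (np.float64(325.2716878916506), 276.4324326953306, 214.13268109731462) [[ 2.68000e-01 -9.23000e-01 -2.77000e-01  2.11263e+02]
 [-9.63000e-01 -2.57000e-01 -7.60000e-02 -4.85863e+02]
 [-1.00000e-03  2.87000e-01 -9.58000e-01  3.74323e+02]
 [ 0.00000e+00  0.00000e+00  0.00000e+00  1.00000e+00]]
```

View pics/side0.png

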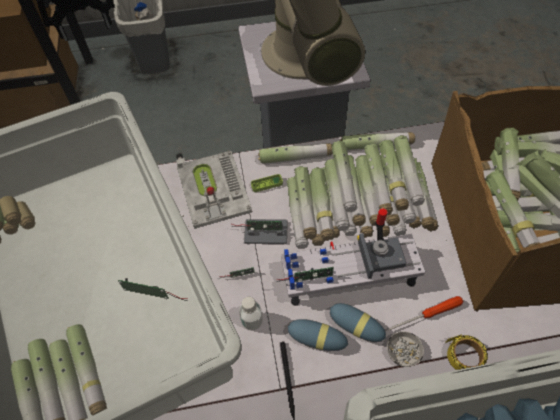

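View pics/top0.png

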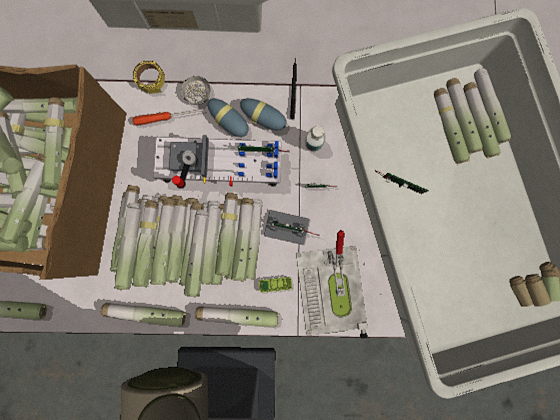

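View pics/wrist0.png

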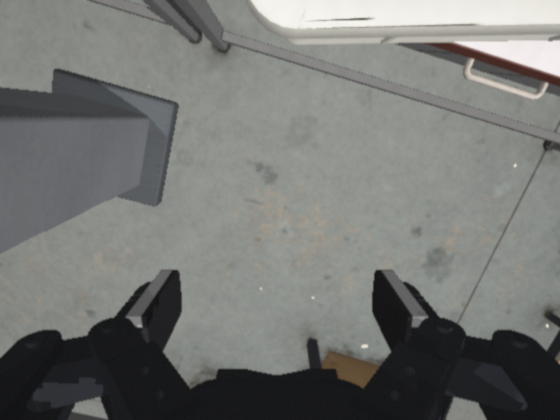

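```bash
python3 - <<'E'
from h import *
for c in ['top','side']:
  for q in ['board_mid','stand','rack','slot','length_mark','stop_pointer','lever_pivot','knob_mid','cleaner_bottle','half_shell']:
    r=ctrl.pinpoint(c,q)
    print(c,q,[(np.round(toworld(c,x['centre']),0).tolist(),[int(k) for k in proj(c,toworld(c,x['centre']))],round(x['score'],2)) for x in r[:4]])
E
```

```text
top board_mid [([661.0, -260.0, 12.0], [316, 186], 0.61), ([667.0, -454.0, 25.0], [403, 184], 0.57), ([570.0, -194.0, 28.0], [286, 225], 0.4), ([438.0, -168.0, -1.0], [273, 285], 0.2)]
top stand [([566.0, -190.0, -1.0], [284, 228], 0.9)]
top rack [([709.0, -45.0, 4.0], [221, 164], 0.72)]
top slot [([686.0, -124.0, 61.0], [255, 169], 0.72)]
top length_mark [([660.0, -71.0, -2.0], [232, 186], 0.43)]
top stop_pointer [([656.0, -21.0, 69.0], [205, 181], 0.74), ([565.0, -231.0, 25.0], [303, 228], 0.72), ([569.0, -190.0, -2.0], [284, 227], 0.29)]
top lever_pivot [([700.0, 16.0, 120.0], [183, 154], 0.69), ([683.0, -125.0, 62.0], [255, 170], 0.6)]
top knob_mid [([647.0, 27.0, 120.0], [177, 180], 0.72)]
top cleaner_bottle [([766.0, -251.0, -3.0], [311, 142], 0.88), ([439.0, -169.0, -1.0], [274, 285], 0.48)]
top half_shell [([440.0, -169.0, 0.0], [273, 284], 0.62)]
side board_mid [([668.0, -454.0, 24.0], [143, 289], 0.84), ([563.0, -196.0, 28.0], [263, 223], 0.76), ([661.0, -256.0, 16.0], [242, 271], 0.54)]
side stand [([568.0, -193.0, 0.0], [266, 232], 0.78)]
side rack [([707.0, -41.0, -5.0], [349, 278], 0.88), ([699.0, 12.0, 115.0], [381, 241], 0.27)]
side slot [([686.0, -126.0, 61.0], [307, 261], 0.73)]
side length_mark [([707.0, -41.0, -2.0], [349, 277], 0.3)]
side stop_pointer [([657.0, -16.0, 69.0], [358, 237], 0.87)]
side lever_pivot [([698.0, 16.0, 119.0], [382, 239], 0.88)]
side knob_mid [([645.0, 28.0, 122.0], [381, 214], 0.56)]
side cleaner_bottle [([763.0, -255.0, 4.0], [250, 319], 0.65)]
side half_shell [([439.0, -172.0, 2.0], [265, 184], 0.65), ([646.0, 34.0, 94.0], [382, 222], 0.42)]
```

The board candidates in the top image are (286,225) in the grey stand, (316,186) a small one lying on the table, (403,180) in the tub and (258,148) fixed in the rack. Only the first stands in the stand. I'll confirm that in a crop and measure the yaws.

```bash
python3 - <<'E'
from h import *
z=np.load('top0.npz'); im,d,M=z['im'],z['d'],z['M']
X=cloud('top',d,M)
a=cv2.resize(im[195:250,255:330],None,fx=7,fy=7,interpolation=2); save('cropA.png',a)
b=cv2.resize(im[120:200,125:300],None,fx=4.5,fy=4.5,interpolation=2); save('cropB.png',b)
# board in stand
def stat(m,n):
    P=X[m]; 
    (c,s,ang)=cv2.minAreaRect(P[:,:2].astype(np.float32)); print(n,len(P),np.round(c,1),np.round(s,1),round(ang,1),np.round(np.nanmedian(P,0),1))
box=(X[...,0]>510)&(X[...,0]<625)&(X[...,1]<-130)&(X[...,1]>-250)
stat(box&(X[...,2]>34)&(X[...,2]<52),'board top'); stat(box&(X[...,2]>16)&(X[...,2]<27),'cheeks');stat(box&(X[...,2]>4)&(X[...,2]<12),'floor')
for c in ['top','side']:
  z=np.load(c+'0.npz'); X=cloud(c,z['d'],z['M'])
  box=(X[...,0]>630)&(X[...,0]<780)&(X[...,1]<110)&(X[...,1]>-200)
  for a,b in [(52,66),(86,93),(93,103),(76,84),(104,140)]: stat(box&(X[...,2]>a)&(X[...,2]<b),(c,a,b))
  for q in ['stand','rack']:
    r=ctrl.regions_of(c,q)
    for x in r[:1]:
      m=x['mask']&~np.isnan(X[...,0]); stat(m&(X[...,2]>3),q)
E
```

```text
board top 61 [ 568.5 -196.6] [73.4  8.9] 77.9 [ 567.  -192.6   41.6]
cheeks 184 [ 566.1 -186.4] [111.2 112.1] 89.0 [ 566.4 -139.4   21.8]
floor 913 [ 567.2 -200.7] [104.7 104.9] 78.9 [ 565.9 -193.7    8.2]
('top', 52, 66) 3516 [691.3 -42.5] [269.6 121.4] 89.2 [701.  -63.5  60.1]
('top', 86, 93) 242 [694.1 -68.6] [ 83. 218.] 9.2 [688.7 -97.9  90.9]
('top', 93, 103) 398 [704.7 -63.5] [100.4 199.6] 9.8 [701.1 -15.3  96.6]
('top', 76, 84) 764 [701.4 -64.1] [244.4  81. ] 84.6 [713.1  25.4  80.9]
('top', 104, 140) 95 [645.6  26.1] [16.3 16.9] 4.1 [645.   24.3 131.6]
stand 990 [ 567.2 -194.3] [91.5 61.8] 77.5 [ 567.3 -193.8    8.5]
rack 319 [674.6  15.1] [25.5 76.7] 80.2 [680.3  18.5  96. ]
('side', 52, 66) 3872 [691.4 -40.9] [270.5 121.6] 89.2 [713.1 -59.4  60.5]
('side', 86, 93) 290 [704.7 -66.2] [100.4 216.2] 7.4 [ 714.7 -121.3   90.1]
('side', 93, 103) 496 [708.5 -64.1] [ 96.8 214.5] 11.1 [701.7 -13.4  96.4]
('side', 76, 84) 870 [705.  -67.2] [249.   83.3] 87.3 [718.3  18.7  81.3]
('side', 104, 140) 124 [646.6  27.9] [16.7 17.6] 41.2 [650.4  25.6 128.8]
stand 665 [ 567.2 -193.2] [91.6 62.5] 77.7 [ 580.8 -191.4    8.5]
rack 6143 [694.5 -42.4] [269.4 115.6] 89.3 [716.6 -40.2  61.8]
```

View pics/cropA.png

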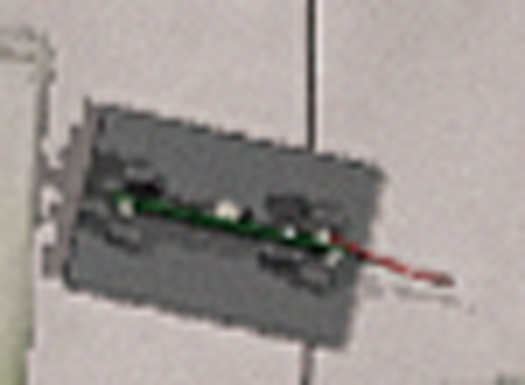

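View pics/cropB.png

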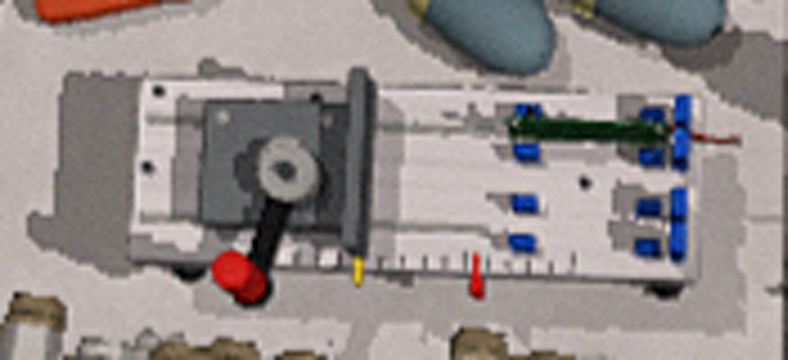

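```bash
python3 - <<'E'
from h import *
T=toolT(); print(np.round(T,3)); print(np.round(ctrl.camera_params('wrist')['tool_from_camera'],2))
for c in ['top','side']:
  z=np.load(c+'0.npz'); X=cloud(c,z['d'],z['M']).reshape(-1,3); X=X[~np.isnan(X[:,0])]
  m=(abs(X[:,0]-568)<75)&(X[:,1]<-110)&(X[:,1]>-240)
  for y in range(-200,-110,10):
    q=X[m&(abs(X[:,1]-y)<5)]; print(c,y,len(q),np.round(q[:,2].max(),0) if len(q) else None)
  # rack yaw fit: base top points
  m=(abs(X[:,2]-60)<3)&(X[:,0]>640)&(X[:,0]<770)&(X[:,1]<110)&(X[:,1]>-190)
  P=X[m]
  for yaw in [-2,-1.5,-1,-.5,0,.5]:
    t=np.radians(yaw); u=P[:,0]*np.cos(t)+P[:,1]*np.sin(t); v=-P[:,0]*np.sin(t)+P[:,1]*np.cos(t)
    e=[];vb=np.arange(-160,80,12);
    idx=np.digitize(v,vb); 
    hi=[np.max(u[idx==k]) for k in range(1,len(vb)) if (idx==k).sum()>8]; lo=[np.min(u[idx==k]) for k in range(1,len(vb)) if (idx==k).sum()>8]
    print(c,yaw,'far',np.round(np.median(hi),1),np.round(np.std(hi),2),'near',np.round(np.median(lo),1),np.round(np.std(lo),2),'v',np.round(np.percentile(v,[.3,99.7]),1))
  for a,b,xa,xb,ya,yb,n in [(94,101,650,760,-35,0,'plate'),(92,99,705,740,-170,-80,'fixed board'),(84,93,640,760,-175,-155,'posts'),(71,77,660,700,-170,-80,'cheek')]:
    m=(X[:,2]>a)&(X[:,2]<b)&(X[:,0]>xa)&(X[:,0]<xb)&(X[:,1]>ya)&(X[:,1]<yb)
    if m.sum()>5:
      r=cv2.minAreaRect(X[m][:,:2].astype(np.float32)); print(c,n,m.sum(),np.round(r[0],1),np.round(r[1],1),round(r[2],1))
E
```

```text
[[ 2.68000e-01  0.00000e+00  9.63000e-01  1.40920e+02]
 [-9.63000e-01  0.00000e+00  2.68000e-01 -5.05741e+02]
 [ 0.00000e+00 -1.00000e+00  0.00000e+00  2.07487e+02]
 [ 0.00000e+00  0.00000e+00  0.00000e+00  1.00000e+00]]
[[   1.     -0.     -0.     -0.19]
 [   0.     -0.29    0.96 -167.3 ]
 [  -0.     -0.96   -0.29   73.09]
 [   0.      0.      0.      1.  ]]
top -200 297 43.0
top -190 292 45.0
top -180 289 47.0
top -170 299 42.0
top -160 288 43.0
top -150 301 13.0
top -140 301 29.0
top -130 313 35.0
top -120 341 62.0
top -2 far 752.3 1.4 near 663.3 2.72 v [-152.3  116.1]
top -1.5 far 751.6 0.91 near 662.8 2.94 v [-158.3  109.9]
top -1 far 751.2 0.83 near 662.3 2.73 v [-164.5  103.7]
top -0.5 far 751.1 4.94 near 662.0 3.34 v [-170.7   97.5]
top 0 far 750.5 1.13 near 661.7 3.24 v [-176.8   91.3]
top 0.5 far 749.9 5.06 near 661.4 4.03 v [-183.    85.2]
top plate 163 [706.9 -11.9] [21.1 82. ] 89.3
top fixed board 54 [ 726.5 -127.2] [21.4 80.7] 1.0
top posts 100 [ 704.2 -163.8] [73.7 16.7] 0.9
top cheek 72 [ 682.8 -129.3] [80.3 27.4] 87.7
side -200 271 47.0
side -190 269 44.0
side -180 268 44.0
side -170 251 46.0
side -160 205 46.0
side -150 227 13.0
side -140 251 26.0
side -130 307 36.0
side -120 322 60.0
side -2 far 752.9 1.51 near 662.6 21.89 v [-151.   117.3]
side -1.5 far 752.0 0.95 near 662.1 2.91 v [-157.2  111.1]
side -1 far 751.9 0.51 near 661.5 22.35 v [-163.4  104.9]
side -0.5 far 751.3 0.61 near 661.2 3.0 v [-169.6   98.7]
side 0 far 751.0 1.05 near 660.0 22.76 v [-175.6   92.6]
side 0.5 far 750.4 1.75 near 660.3 3.53 v [-181.8   86.5]
side plate 165 [706.1 -11.2] [20.3 85.4] 88.6
side fixed board 79 [ 726.2 -126.8] [10.2 81.2] 0.3
side posts 127 [ 704.2 -163. ] [14.6 74.4] 89.2
side cheek 83 [ 684.8 -128.8] [82.8 28. ] 87.8
```

The crop shows the board in the stand with leads at its right end (~(310,232) full-image). Its top measures 73×9 mm, so it is the right size. The rack is at about (706, -42) with yaw about -1°, and the stand's yaw is about -12.5°. I'll move above the stand.

Request:
drive_tool([
  [0,-0.03,0],
  [0,-0.03,0],
  [0,-0.03,0],
  [-0.0115,0,0.0309],
  [-0.0115,0,0.0309],
  [-0.0115,0,0.0309],
  [-0.0115,0,0.0309],
  [-0.0115,0,0.0309],
  [-0.0115,0,0.0309],
  [-0.0115,0,0.0309],
  [-0.0115,0,0.0309],
  [-0.0115,0,0.0309],
  [-0.0115,0,0.0309],
  [-0.0115,0,0.0309],
  [-0.0115,0,0.0309],
  [-0.0115,0,0.0309],
  [-0.0115,0,0.0309],
  [-0.0115,0,0.0309],
  [-0.0115,0,0.0309],
], gripper=[0,0,0,0,0,0,0,0,0,0,0,0,0,0,0,0,0,0,0], turn=[0,0,0,0,0,0,0,0,0,0,0,0,0,0,0,0,0,0,0])

```text
time_s: 2.93
eef_pos: [569.0, -194.5, 297.5]
ee_rot: [-0.563, 0.563, -0.428, 0.428]
force: [0.1, -0.8, 0.3]
grip_width: 1.0
```

Request:
drive_tool([
  [0,0.012,0],
  [0,0.012,0],
  [0,0.012,0],
  [0,0.012,0],
  [0,0.012,0],
  [0,0.012,0],
  [0,0.012,0],
  [0,0.012,0],
  [0,0.012,0],
  [0,0,0],
  [0,0,0],
  [0,0,0],
], gripper=[0,0,0,0,0,0,0,0,0,0.3,0.3,0.3], turn=[-6.9,-6.9,-6.9,-6.9,-6.9,-6.9,-6.9,-6.9,-6.9,0,0,0])

```text
time_s: 3.93
eef_pos: [568.1, -195.9, 190.3]
ee_rot: [-0.703, 0.703, -0.077, 0.078]
force: [0.6, -0.2, 0.2]
grip_width: 0.697
```

```bash
python3 - <<'E'
from h import *
s=ctrl.sense(); T=toolT(s); print(s['time_s'],np.round(T,3),s['grip_width'],s['joints'])
c='wrist'; M=W(c,T); im,d=ctrl.capture(c); save('w1.png',im); np.savez('w1.npz',im=im,d=d,M=M)
X=cloud(c,d,M)
for q in ['board_mid','lead_end','stand']:
    print(q,[(np.round(toworld(c,x['centre'],M),1).tolist(),round(x['score'],2)) for x in ctrl.pinpoint(c,q)[:3]])
box=(abs(X[...,0]-567)<60)&(abs(X[...,1]+195)<60)
for a,b in [(35,50),(5,12)]:
    P=X[box&(X[...,2]>a)&(X[...,2]<b)]; r=cv2.minAreaRect(P[:,:2].astype(np.float32)); print(a,b,len(P),r,np.nanmedian(P[:,2]))
E
```

```text
3.9333 [[ 9.76000e-01  1.00000e-03  2.17000e-01  5.68077e+02]
 [-2.17000e-01 -1.00000e-03  9.76000e-01 -1.95920e+02]
 [ 1.00000e-03 -1.00000e+00 -0.00000e+00  1.90331e+02]
 [ 0.00000e+00  0.00000e+00  0.00000e+00  1.00000e+00]] 0.6969455056703129 [-5.26871982e-01  4.93204125e-01  1.28091396e+00 -1.10365768e-05
  1.36633572e+00 -3.08253984e-01]
board_mid [([565.8, -192.6, 26.4], 0.93), ([666.0, -255.5, 11.8], 0.53)]
lead_end [([661.0, -284.1, 6.7], 0.73), ([561.3, -231.3, 25.2], 0.68)]
stand [([570.4, -193.3, 3.7], 0.78)]
35 50 206 ((569.5692749023438, -195.4499053955078), (74.87318420410156, 8.744592666625977), 78.1812744140625) 43.17801706455947
5 12 3913 ((553.8702392578125, -202.65151977539062), (116.4760971069336, 85.60299682617188), 77.67411041259766) 8.912264557814865
```

View pics/w1.png

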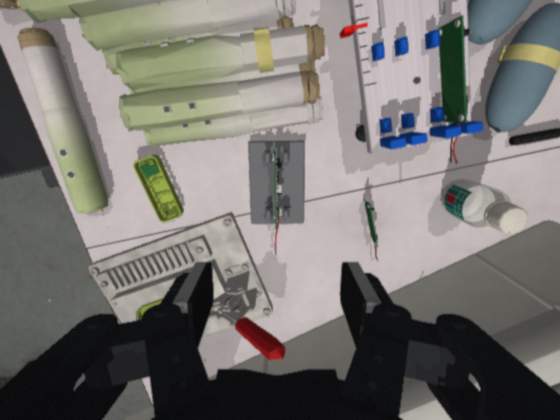

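The wrist view shows the board at (277,180) with its leads down at (277,250), aligned with the image vertical and the jaws square to it. Next I descend and grip.

Request:
drive_tool([
  [0,0.028,0.001],
  [0,0.028,0],
  [0,0.028,0],
  [0,0.028,0],
  [0,0.028,0],
  [0,0.018,0],
  [0,0.009,0],
  [0,0.007,0],
  [0,0,0],
  [0,0,0],
  [0,0,0],
  [0,0,0],
  [0,0,0],
  [0,0,0],
  [0,0,0],
  [0,0,0],
  [0,0,0],
], gripper=[0.4,0.4,0.4,0.4,0.4,0.4,0.4,0.4,0.4,1,1,1,1,1,1,1,1], turn=[0,0,0,0,0,0,0,0,0,0,0,0,0,0,0,0,0], force=30)

```text
time_s: 5.55
eef_pos: [568.6, -195.1, 16.5]
ee_rot: [-0.703, 0.703, -0.075, 0.077]
force: [0.2, -0.3, 6.9]
grip_width: 0.082
```

```bash
python3 - <<'E'
from h import *
s=ctrl.sense(); print(s['grip_width'],np.round(s['eef_pos'],1),np.round(s['force'],1))
im,d=ctrl.capture('wrist'); save('w2.png',im)
E
```

```text
0.08178315727708438 [ 568.6 -195.1   16.5] [ 0.2 -0.3  6.9]
```

View pics/w2.png

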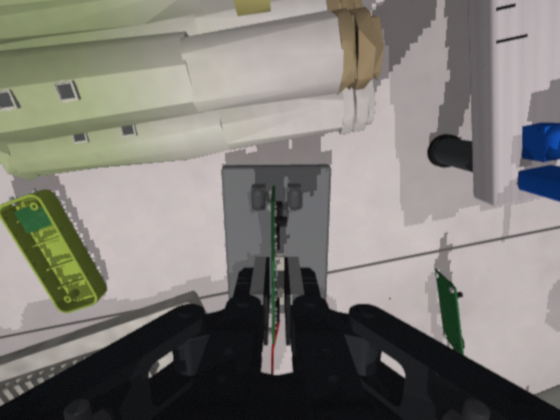

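Request:
drive_tool([
  [0,-0.01,0],
  [0,-0.025,0],
  [0,-0.028,0],
  [0,-0.028,0],
  [0,-0.028,0],
  [0,-0.025,0],
  [0,-0.015,0],
  [0.012,0,0.0122],
  [0.012,0,0.0122],
  [0.012,0,0.0122],
  [0.012,0,0.0122],
  [0.012,0,0.0122],
  [0.012,0,0.0122],
  [0.012,0,0.0122],
  [0.012,0,0.0122],
  [0,0,0],
  [0,0,0],
  [0,0,0],
  [0,0,0],
], gripper=[1,1,1,1,1,1,1,1,1,1,1,1,1,1,1,1,1,1,1], turn=[0,0,0,0,0,0,0,0,0,0,0,0,0,0,0,-5.6,-5.6,0,0])

```text
time_s: 7.18
eef_pos: [682.4, -119.9, 174.8]
ee_rot: [0.707, -0.707, 0.008, -0.008]
force: [-0.2, 0.0, -0.3]
grip_width: 0.084
```

```bash
python3 - <<'E'
from h import *
s=ctrl.sense(); T=toolT(s); print(s['time_s'],np.round(T,4),s['grip_width'],s['force'])
for c in ['wrist','top','side']:
  M=W(c,T); im,d=ctrl.capture(c); save(c+'3.png',im); np.savez(c+'3.npz',im=im,d=d,M=M)
  for q in ['board_mid','lead_end','slot','rack','length_mark','stop_pointer','lever_pivot','knob_mid']:
    print(c,q,[(np.round(toworld(c,x['centre'],M),1).tolist(),round(x['score'],2)) for x in ctrl.pinpoint(c,q)[:3]])
E
```

```text
7.1833 [[ 9.997000e-01 -2.000000e-04  2.250000e-02  6.824494e+02]
 [-2.250000e-02  0.000000e+00  9.997000e-01 -1.199180e+02]
 [-2.000000e-04 -1.000000e+00  0.000000e+00  1.747841e+02]
 [ 0.000000e+00  0.000000e+00  0.000000e+00  1.000000e+00]] 0.08395212362918057 [-0.20599462  0.04395749 -0.32112564]
wrist board_mid []
wrist lead_end [([682.0, -157.8, 183.2], 0.76)]
wrist slot [([680.2, -118.2, 58.1], 0.93)]
wrist rack [([704.7, -43.3, -6.2], 0.63)]
wrist length_mark [([661.6, -71.3, -0.4], 0.47)]
wrist stop_pointer [([680.9, -119.1, 184.4], 0.59), ([654.5, -14.1, 67.5], 0.55)]
wrist lever_pivot [([703.0, 12.6, 121.6], 0.61)]
wrist knob_mid []
top board_mid [([668.8, -453.0, 25.0], 0.6), ([662.9, -262.7, 13.8], 0.46)]
top lead_end [([689.1, -412.0, 25.3], 0.56), ([662.7, -282.0, 13.6], 0.55)]
top slot [([684.5, -122.9, 62.8], 0.94)]
top rack [([707.0, -43.9, 1.7], 0.87)]
top length_mark [([709.9, -43.9, 1.1], 0.39)]
top stop_pointer []
top lever_pivot [([702.6, 12.8, 122.6], 0.46)]
top knob_mid []
side board_mid [([667.0, -452.7, 27.8], 0.74), ([679.0, -120.4, 186.9], 0.66), ([662.8, -255.6, 11.3], 0.5)]
side lead_end [([679.3, -412.2, 28.1], 0.78), ([676.5, -154.2, 181.2], 0.62), ([661.9, -282.9, 14.4], 0.55)]
side slot [([686.2, -126.4, 62.1], 0.77)]
side rack [([569.4, -193.5, -1.9], 0.23)]
side length_mark []
side stop_pointer [([659.2, -16.0, 69.8], 0.79), ([699.3, 13.8, 119.7], 0.54), ([677.5, -138.6, 181.4], 0.4)]
side lever_pivot [([698.4, 16.4, 120.9], 0.96)]
side knob_mid [([643.6, 28.0, 119.0], 0.94)]
```

View pics/wrist3.png

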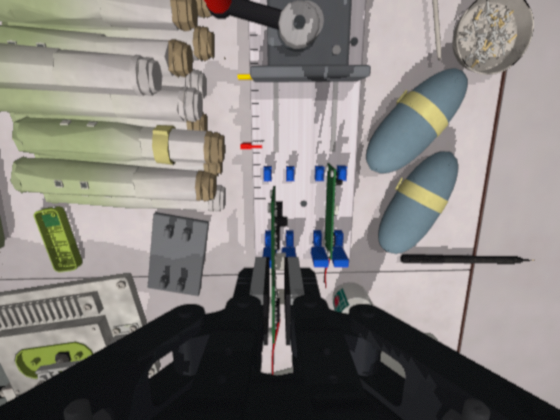

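View pics/side3.png

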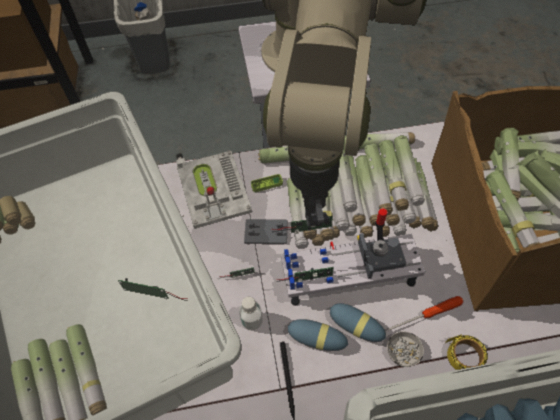

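The board is held with leads down-image at (273,370). The empty slot's far cheeks are at (267,173) and (290,173). I'll measure the slot's centre relative to the board from the blue pixels' depth.

```bash
python3 - <<'E'
from h import *
for c,n in [('wrist','3'),('top','3'),('top','0'),('side','3'),('side','0')]:
  z=np.load(c+n+'.npz'); im,d,M=z['im'].astype(int),z['d'],z['M']; X=cloud(c,d,M)
  b=(im[...,2]>im[...,0]+60)&(im[...,2]>im[...,1]+40)&(X[...,2]>66)&(X[...,2]<80)&(abs(X[...,0]-690)<60)&(X[...,1]>-170)&(X[...,1]<-60)
  k,l,st,ce=cv2.connectedComponentsWithStats(b.astype(np.uint8))
  for i in range(1,k):
    if st[i,4]>5:
      P=X[l==i]; P=P[P[:,2]>70]
      if len(P)>3: print(c+n,ce[i].round(),len(P),'x',P[:,0].min().round(1),P[:,0].max().round(1),'y',P[:,1].min().round(1),P[:,1].max().round(1),'z',np.median(P[:,2]).round(1))
  g=(im[...,1]>im[...,0]+8)&(X[...,2]>150)&(abs(X[...,0]-683)<20)&(abs(X[...,1]+115)<45)
  if g.sum(): P=X[g]; print(' board',len(P),np.percentile(P,[2,50,98],axis=0).round(1).tolist())
  if n=='3' and c=='wrist': save('w3c.png',cv2.resize(z['im'][130:400,220:380],None,fx=2.2,fy=2.2,interpolation=2))
E
```

```text
wrist3 [267. 174.] 96 x 672.3 678.4 y -98.0 -86.7 z 74.1
wrist3 [290. 174.] 107 x 690.8 697.6 y -97.8 -87.2 z 73.8
wrist3 [319. 173.] 109 x 715.7 721.9 y -98.6 -87.4 z 74.1
wrist3 [342. 172.] 102 x 734.3 741.0 y -98.9 -87.7 z 73.9
wrist3 [268. 239.] 73 x 671.4 675.9 y -156.6 -145.7 z 74.1
wrist3 [289. 239.] 87 x 690.0 695.4 y -157.8 -145.5 z 74.2
wrist3 [317. 239.] 90 x 714.6 720.4 y -158.4 -146.3 z 74.3
wrist3 [339. 239.] 90 x 733.6 739.6 y -158.9 -146.7 z 74.1
wrist3 [266. 252.] 25 x 670.1 674.7 y -162.6 -161.3 z 75.8
wrist3 [289. 251.] 38 x 687.2 696.8 y -162.8 -161.6 z 74.2
wrist3 [317. 251.] 60 x 712.5 723.3 y -163.9 -161.7 z 75.7
wrist3 [338. 251.] 46 x 730.8 740.4 y -163.5 -162.4 z 75.9
 board 565 [[678.7, -153.4, 178.7], [680.6, -110.7, 201.9], [681.9, -82.6, 203.6]]
top3 [268. 174.] 11 x 670.7 676.3 y -156.1 -149.8 z 74.3
 board 24 [[679.3, -97.6, 179.7], [679.8, -91.5, 189.2], [680.6, -84.6, 201.8]]
top0 [241. 144.] 7 x 735.0 740.5 y -95.4 -90.8 z 74.0
top0 [269. 145.] 11 x 733.6 738.6 y -157.0 -148.4 z 74.4
top0 [242. 153.] 17 x 715.4 720.7 y -100.1 -89.4 z 73.1
top0 [269. 154.] 14 x 714.7 719.2 y -157.4 -148.8 z 73.7
top0 [241. 165.] 17 x 689.8 696.8 y -98.9 -90.1 z 73.2
top0 [268. 165.] 9 x 690.6 695.1 y -155.7 -149.3 z 73.8
top0 [241. 173.] 15 x 671.2 677.4 y -99.3 -88.8 z 73.1
top0 [268. 174.] 14 x 671.3 676.0 y -156.1 -147.6 z 74.2
side3 [322. 250.] 15 x 671.2 676.8 y -98.5 -88.4 z 73.6
side3 [324. 258.] 15 x 689.3 695.5 y -98.6 -88.9 z 72.9
side3 [329. 278.] 19 x 733.1 739.9 y -99.7 -89.6 z 73.8
side3 [299. 283.] 6 x 735.4 738.3 y -155.4 -149.3 z 73.7
 board 29 [[676.7, -154.7, 170.8], [679.2, -134.6, 194.3], [682.0, -85.1, 201.6]]
side0 [322. 250.] 14 x 671.9 678.1 y -98.1 -88.9 z 74.3
side0 [324. 258.] 13 x 688.8 695.7 y -98.1 -89.1 z 73.0
side0 [329. 278.] 18 x 732.3 739.7 y -99.2 -89.3 z 73.9
```

View pics/w3c.png

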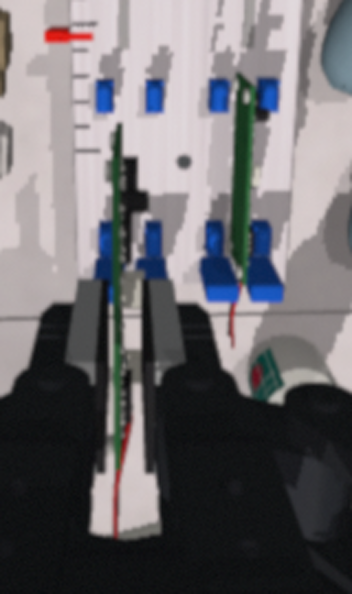

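Slot centre x is about 684.1 (wrist) or 683.6 (top and side). The board's middle is at about 682.3, and its length sits right. I'll shift +1.6 mm and insert.

Request:
drive_tool([
  [0.0016,0,0],
  [0,0.02,0],
  [0,0.02,0],
  [0,0.015,0],
  [0,0.01,0],
  [0,0.008,0],
  [0,0.007,0],
  [0,0.006,0],
  [0,0.006,0],
  [0,0.006,0],
  [0,0.005,0],
  [0,0,0],
], gripper=[1,1,1,1,1,1,1,1,1,1,1,1], turn=[0,0,0,0,0,0,0,0,0,0,0,0])

```text
time_s: 9.53
eef_pos: [683.8, -119.8, 70.3]
ee_rot: [0.707, -0.707, 0.007, -0.006]
force: [-0.3, 0.5, -0.0]
grip_width: 0.079
```

```bash
python3 - <<'E'
from h import *
s=ctrl.sense(); T=toolT(s); print(s['time_s'],T[:3,3],s['grip_width'],s['force'])
im,d=ctrl.capture('wrist'); save('w4.png',im)
im,d=ctrl.capture('side'); save('s4.png',cv2.resize(im[180:330,230:440],None,fx=3.8,fy=3.8,interpolation=2))
E
```

```text
9.5333 [ 683.81524929 -119.78404089   70.3366396 ] 0.0791146483363579 [-0.26376369  0.51687883 -0.02555021]
```

View pics/w4.png

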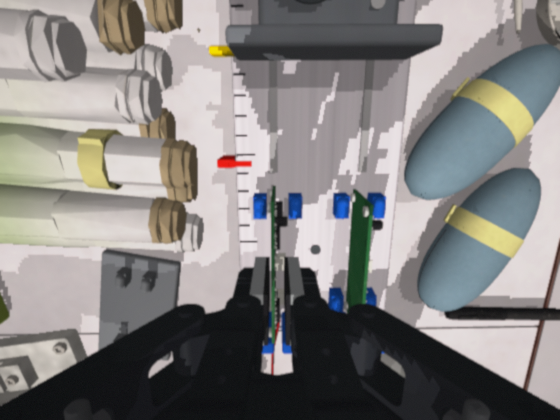

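View pics/s4.png

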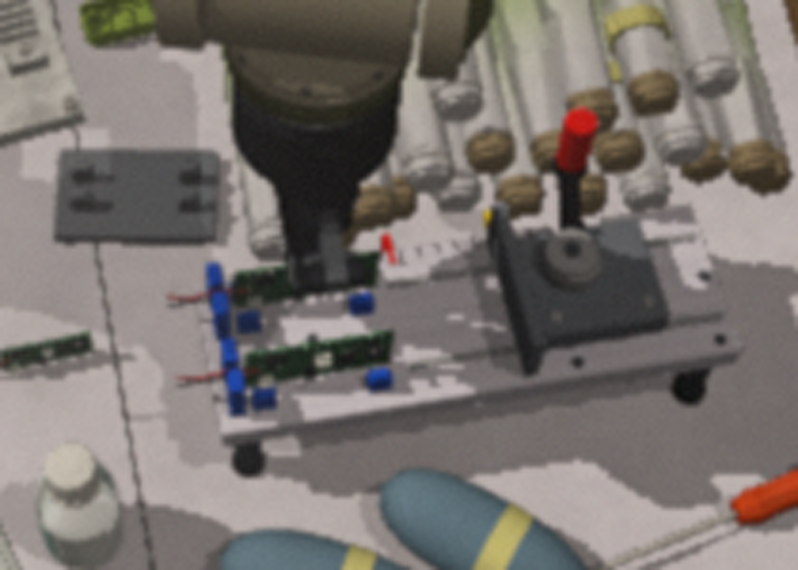

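The board is between the far cheeks at (260,206) and (295,206), with no contact force. I'll ease it down to the floor.

Request:
drive_tool([
  [0,0.001,0],
  [0,0.001,0],
  [0,0,0],
], gripper=[1,1,1], turn=[0,0,0])

```text
time_s: 9.88
eef_pos: [684.2, -120.0, 69.5]
ee_rot: [-0.707, 0.707, -0.007, 0.007]
force: [0.4, -0.1, -0.1]
grip_width: 0.083
```

Request:
drive_tool([
  [0,0.001,0],
  [0,0,0],
  [0,0,0],
  [0,0,0],
  [0,0,0],
  [0,0,0],
  [0,0,0],
  [0,0,0],
], gripper=[1,1,0.85,0.75,0.7,0.7,0.7,0.7], turn=[0,0,0,0,0,0,0,0])

```text
time_s: 10.55
eef_pos: [684.2, -119.9, 68.5]
ee_rot: [0.707, -0.707, 0.007, -0.007]
force: [0.7, 0.4, 0.3]
grip_width: 0.297
```

```bash
python3 - <<'E'
from h import *
s=ctrl.sense(); T=toolT(s); print(s['time_s'],T[:3,3],s['grip_width'],s['force'])
M=W('wrist',T); im,d=ctrl.capture('wrist'); save('w5.png',im); X=cloud('wrist',d,M); im=im.astype(int)
g=(im[...,1]>im[...,0]+8)&(X[...,2]>80)&(abs(X[...,0]-683)<15)&(abs(X[...,1]+115)<50)
P=X[g]; print(len(P),np.percentile(P,[2,50,98],axis=0).round(1).tolist())
E
```

```text
10.55 [ 684.20532348 -119.92293077   68.48946352] 0.296972856871974 [0.71508837 0.3856331  0.33413233]
1288 [[670.0, -164.6, 80.5], [683.1, -161.6, 90.6], [696.9, -84.1, 96.7]]
```

View pics/w5.png

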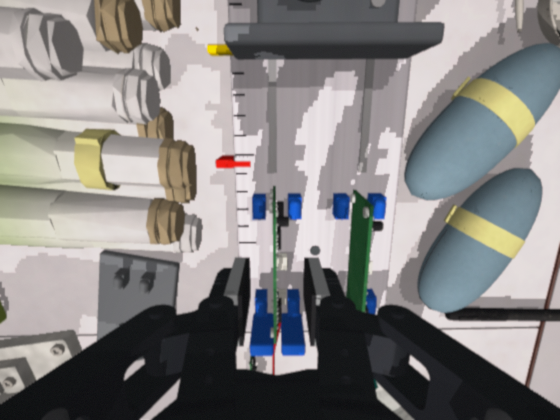

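The board stands free in the slot, its top at about 96.5 mm as required. I'll lift off and move above the knob.

Request:
drive_tool([
  [0,-0.01,0],
  [0,-0.02,0],
  [0,-0.03,0],
  [0,-0.03,0],
  [0,-0.03,0],
  [-0.0068,0,0.0245],
  [-0.0068,0,0.0245],
  [-0.0068,0,0.0245],
  [-0.0068,0,0.0245],
  [-0.0068,0,0.0245],
  [-0.0068,0,0.0245],
  [0,0,0],
  [0,0,0],
], gripper=[0.7,0.7,0.7,0.7,0.7,0.5,0.4,0.4,0.4,0.4,0.4,0.4,0.4], turn=[0,0,0,0,0,0,0,0,0,0,0,0,0])

```text
time_s: 11.68
eef_pos: [646.3, 28.8, 189.6]
ee_rot: [-0.707, 0.707, -0.006, 0.007]
force: [0.6, 0.6, 0.6]
grip_width: 0.6
```

```bash
python3 - <<'E'
from h import *
s=ctrl.sense(); T=toolT(s); print(s['time_s'],np.round(T,3),s['grip_width'],s['force'])
for c in ['wrist','top','side']:
  M=W(c,T); im,d=ctrl.capture(c); save(c+'6.png',im); np.savez(c+'6.npz',im=im,d=d,M=M)
  for q in ['board_mid','length_mark','stop_pointer','lever_pivot','knob_mid']:
    print(c,q,[(np.round(toworld(c,x['centre'],M),1).tolist(),round(x['score'],2)) for x in ctrl.pinpoint(c,q)[:3]])
  X=cloud(c,d,M); I=im.astype(int)
  red=(I[...,0]>I[...,1]+80)&(I[...,0]>I[...,2]+80)
  yel=(I[...,0]>I[...,2]+90)&(I[...,1]>I[...,2]+70)
  B=(abs(X[...,0]-650)<50)
  for n,m in [('knob top',red&(X[...,2]>125)&B&(abs(X[...,1]-20)<60)),('mark',red&(X[...,2]<75)&(X[...,2]>45)&B&(abs(X[...,1]+70)<30)),('ptr',yel&(abs(X[...,2]-65)<12)&B&(abs(X[...,1]+15)<40))]:
    P=X[m]
    if len(P)>3: print('  ',n,len(P),np.min(P,0).round(1),np.max(P,0).round(1),P.mean(0).round(1))
E
```

```text
11.6833 [[ 1.00000e+00  1.00000e-03  1.80000e-02  6.46264e+02]
 [-1.80000e-02 -0.00000e+00  1.00000e+00  2.88210e+01]
 [ 1.00000e-03 -1.00000e+00 -0.00000e+00  1.89568e+02]
 [ 0.00000e+00  0.00000e+00  0.00000e+00  1.00000e+00]] 0.5997166530257274 [0.63337213 0.57906738 0.64829909]
wrist board_mid [([683.0, -120.8, 79.3], 0.71)]
wrist length_mark [([706.2, -45.3, 1.3], 0.58)]
wrist stop_pointer [([656.5, -10.3, 63.9], 0.91)]
wrist lever_pivot [([703.0, 13.7, 122.9], 0.71)]
wrist knob_mid [([651.0, 28.6, 119.8], 0.88)]
   knob top 462 [639.2  20.5 125.2] [655.3  37.3 136. ] [647.3  29.8 132.9]
   mark 105 [652.2 -71.4  46. ] [670.5 -67.2  63.5] [658.5 -68.9  57.7]
   ptr 57 [654.4 -18.   67.5] [665.8 -13.9  72.2] [659.6 -15.5  70.3]
top board_mid [([668.6, -452.0, 23.9], 0.56), ([684.8, -121.3, 79.1], 0.54), ([662.0, -260.7, 12.3], 0.53)]
top length_mark [([661.0, -74.4, -1.6], 0.52)]
top stop_pointer []
top lever_pivot [([698.3, 13.2, 117.0], 0.95), ([648.1, 27.0, 94.3], 0.41), ([680.6, -121.5, 60.0], 0.38)]
top knob_mid [([646.2, 27.7, 119.9], 0.65)]
   knob top 67 [638.1  18.1 125.3] [653.8  34.4 135.3] [646.   26.  132.1]
   mark 16 [650.9 -73.5  58.5] [670.6 -70.7  63. ] [659.1 -72.1  60.5]
   ptr 9 [654.9 -19.5  68.2] [664.8 -17.1  72.1] [660.3 -18.1  70. ]
side board_mid [([681.3, -121.7, 77.8], 0.76), ([662.1, -256.4, 11.4], 0.72), ([648.3, 32.7, 92.5], 0.28)]
side length_mark [([704.3, -37.9, 1.5], 0.22)]
side stop_pointer [([659.7, -16.0, 67.5], 0.96)]
side lever_pivot [([439.5, -172.2, 0.8], 0.69)]
side knob_mid [([643.0, 27.2, 119.8], 0.67), ([437.8, -171.8, 1.7], 0.25)]
   knob top 59 [636.9  19.  126.3] [653.1  35.2 137.6] [646.3  26.7 132.6]
   mark 15 [652.  -72.5  56.9] [665.8 -68.3  63.1] [658.7 -70.5  60.9]
   ptr 4 [653.2 -17.9  68.8] [658.8 -16.5  71.1] [655.9 -17.2  70.1]
```

View pics/wrist6.png

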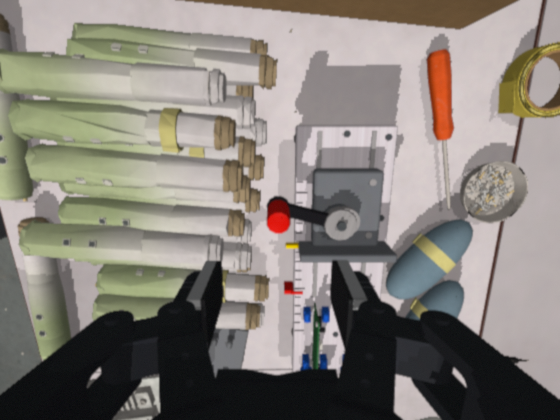

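View pics/side6.png

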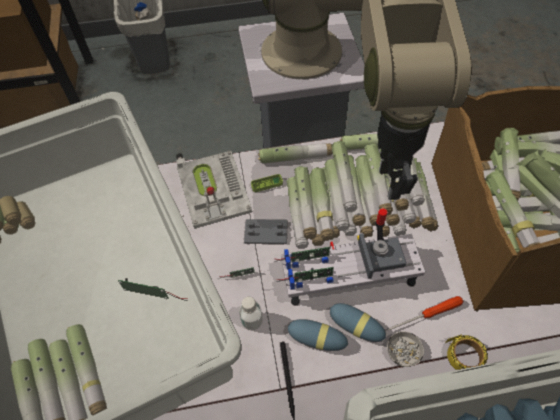

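The wrist view shows the knob at (278,215), the yellow pointer at (292,245) and the red mark at (293,288). All three cameras agree the pointer-to-mark distance is about 53.5 mm. The knob is under the TCP, so I descend and grip.

Request:
drive_tool([
  [0,0.025,-0.001],
  [0,0.025,0],
  [0,0.02,0],
  [0,0.012,0],
  [0,0.0055,0],
  [0,0,0],
  [0,0,0],
  [0,0,0],
  [0,0,0],
  [0,0,0],
  [0,0,0],
  [0,0,0],
], gripper=[0.4,0.4,0.4,0.4,0.4,1,1,1,1,1,1,1], turn=[0,0,0,0,0,0,0,0,0,0,0,0], force=40)

```text
time_s: 13.58
eef_pos: [647.2, 26.7, 102.4]
ee_rot: [-0.707, 0.707, -0.006, 0.008]
force: [1.1, 0.4, 6.0]
grip_width: 0.178
```

```bash
python3 - <<'E'
from h import *
s=ctrl.sense(); T=toolT(s); print(s['time_s'],T[:3,3],s['grip_width'],s['force'])
im,d=ctrl.capture('wrist'); save('w7.png',im)
E
```

```text
13.5833 [647.1789477   26.72373171 102.35872401] 0.17830049816554658 [1.13992939 0.36088053 6.00860952]
```

View pics/w7.png

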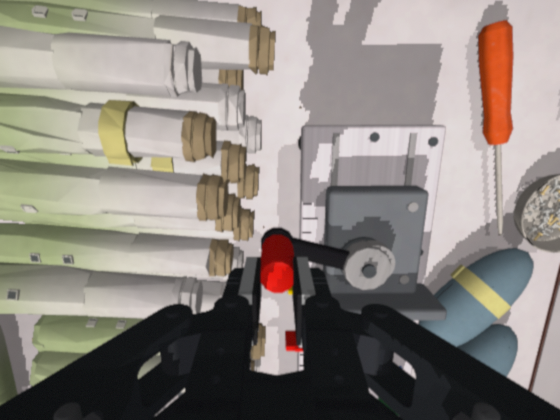

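The knob is gripped at (277,262). Now I draw the stop along.

Request:
drive_tool([
  [0,0,-0.0044],
  [0,0,-0.0044],
  [0,0,-0.0044],
  [0,0,-0.0044],
  [0,0,-0.0044],
  [0,0,-0.0044],
  [0,0,-0.0044],
  [0,0,-0.0044],
  [0,0,-0.0044],
  [0,0,-0.0044],
  [0,0,-0.0044],
  [0,0,-0.0036],
  [0,0,0],
  [0,0,0],
], gripper=[1,1,1,1,1,1,1,1,1,1,1,1,1,1], turn=[0,0,0,0,0,0,0,0,0,0,0,0,0,0])

```text
time_s: 14.8
eef_pos: [646.3, -25.3, 102.3]
ee_rot: [-0.707, 0.707, -0.006, 0.008]
force: [3.6, 0.7, 5.8]
grip_width: 0.177
```

```bash
cat > chk.py <<'E'
from h import *
import sys
n=sys.argv[1]
s=ctrl.sense(); T=toolT(s); print(s['time_s'],T[:3,3].round(1),s['grip_width'],s['force'])
for c in ['wrist','top','side']:
  M=W(c,T); im,d=ctrl.capture(c); save(c+n+'.png',im); np.savez(c+n+'.npz',im=im,d=d,M=M)
  for q in ['board_mid','stop_pointer','lever_pivot','knob_mid']:
    print(c,q,[(np.round(toworld(c,x['centre'],M),1).tolist(),round(x['score'],2)) for x in ctrl.pinpoint(c,q)[:2]])
  X=cloud(c,d,M); I=im.astype(int)
  red=(I[...,0]>I[...,1]+80)&(I[...,0]>I[...,2]+80)
  yel=(I[...,0]>I[...,2]+90)&(I[...,1]>I[...,2]+70)
  B=(abs(X[...,0]-660)<30)
  pl=(abs(X[...,2]-97)<4)&(abs(X[...,0]-706)<25)&(X[...,1]>-100)&(X[...,1]<10)
  for k,m in [('knob top',red&(X[...,2]>125)&(X[...,0]>600)&(abs(X[...,1])<90)),('mark',red&(X[...,2]<75)&(X[...,2]>45)&B&(abs(X[...,1]+70)<30)),('ptr',yel&(abs(X[...,2]-67)<12)&B&(abs(X[...,1]+50)<60)),('plate',pl)]:
    P=X[m]
    if len(P)>3: print('  ',k,len(P),np.min(P,0).round(1),np.max(P,0).round(1),P.mean(0).round(1))
E
python3 chk.py 8
```

```text
14.8 [646.3 -25.3 102.3] 0.17734241295147832 [3.5851285  0.69374797 5.75070081]
wrist board_mid []
wrist stop_pointer [([653.5, -63.9, 65.8], 0.65)]
wrist lever_pivot [([703.1, -39.1, 122.0], 0.97), ([647.9, -22.8, 119.1], 0.74)]
wrist knob_mid [([650.9, -25.1, 123.2], 0.86)]
   knob top 1068 [638.7 -31.4 125. ] [653.3 -14.4 135.8] [646.2 -21.5 132.8]
   ptr 19 [653.3 -68.7  68.2] [655.5 -65.9  72. ] [654.5 -67.2  70.4]
   plate 2359 [681.  -73.1  93. ] [731.  -24.6 100.9] [701.4 -42.1  96.6]
top board_mid [([667.4, -453.9, 25.7], 0.79), ([683.2, -117.1, 79.7], 0.74)]
top stop_pointer [([653.3, -70.4, 71.8], 0.86)]
top lever_pivot [([700.0, -37.6, 119.3], 0.63)]
top knob_mid [([700.9, -40.1, 119.6], 0.47), ([707.1, -45.3, 2.8], 0.38)]
   mark 13 [651.5 -73.6  56.4] [663.2 -71.1  64.6] [656.9 -72.2  61.1]
   ptr 11 [653.4 -70.1  65.7] [664.3 -67.5  71.5] [658.4 -69.   69.7]
   plate 115 [681.  -99.5  93.2] [730.2 -65.9 100.8] [705.6 -74.   97.3]
side board_mid [([666.0, -454.1, 28.7], 0.71), ([660.7, -255.2, 13.7], 0.63)]
side stop_pointer [([654.5, -65.9, 65.6], 0.59)]
side lever_pivot [([697.1, -36.7, 119.1], 0.79)]
side knob_mid [([643.0, -23.6, 119.9], 0.53)]
   mark 5 [652.6 -72.4  60.7] [659.4 -70.3  63.3] [656.5 -71.4  61.7]
   plate 283 [681.1 -99.9  93. ] [730.3 -25.2 100.9] [702.2 -54.2  96.8]
```

View pics/wrist8.png

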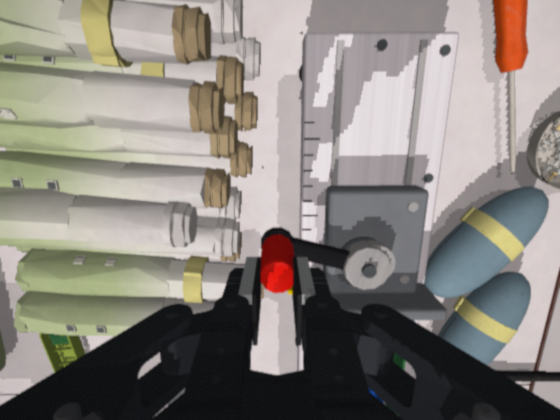

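```bash
python3 - <<'E'
import cv2
a=cv2.imread('pics/side8.png')[190:310,280:430]; cv2.imwrite('pics/side8c.png',cv2.resize(a,None,fx=5,fy=4.8,interpolation=2))
a=cv2.imread('pics/top8.png')[120:200,130:300]; cv2.imwrite('pics/top8c.png',cv2.resize(a,None,fx=4.6,fy=4.6,interpolation=2))
E
```

```text
(no output)
```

View pics/side8c.png

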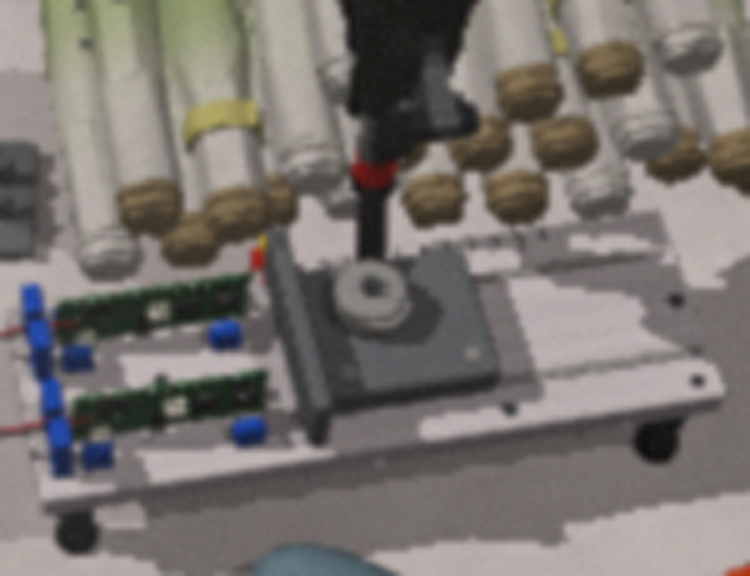

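View pics/top8c.png

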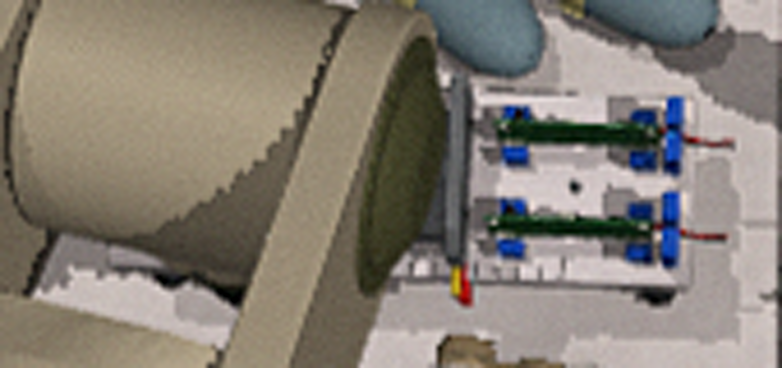

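The pointer is at y≈-69.2 and the mark at -72.1 (same camera). The top crop shows yellow just left of red at (458,285). I'll move 2.6 mm more.

Request:
drive_tool([
  [0,0,-0.0014],
  [0,0,-0.0012],
  [0,0,0],
  [0,0,0],
], gripper=[1,1,1,1], turn=[0,0,0,0])

```text
time_s: 15.88
eef_pos: [646.2, -27.5, 102.4]
ee_rot: [0.707, -0.707, 0.006, -0.008]
force: [2.9, 1.3, 5.8]
grip_width: 0.178
```

```bash
python3 chk.py 9; python3 - <<'E'
import cv2
a=cv2.imread('pics/top9.png')[150:200,200:260]; cv2.imwrite('pics/top9c.png',cv2.resize(a,None,fx=10,fy=10,interpolation=2))
E
```

```text
15.8833 [646.2 -27.5 102.4] 0.17794758522956167 [2.88342282 1.31904568 5.80883425]
wrist board_mid [([650.4, -26.1, 120.8], 0.26)]
wrist stop_pointer [([654.0, -64.9, 64.2], 0.66), ([648.4, -24.5, 94.8], 0.59)]
wrist lever_pivot [([703.4, -44.5, 122.5], 0.92)]
wrist knob_mid [([648.6, -26.8, 121.6], 0.76)]
   knob top 1070 [638.7 -33.7 125. ] [653.2 -16.5 135.6] [646.1 -23.6 132.8]
   ptr 18 [653.2 -70.8  68.6] [655.4 -67.8  71.8] [654.4 -69.1  70.7]
   plate 2355 [681.  -74.1  93. ] [731.  -26.4 101. ] [701.3 -44.1  96.6]
top board_mid [([666.4, -451.4, 26.0], 0.78), ([661.0, -259.6, 13.9], 0.62)]
top stop_pointer [([653.5, -73.0, 66.7], 0.53)]
top lever_pivot [([701.8, -41.4, 118.5], 0.56)]
top knob_mid []
   mark 6 [651.1 -73.5  58.2] [659.6 -71.1  60.9] [654.8 -73.   59.7]
   ptr 12 [653.3 -72.5  67.6] [664.4 -69.7  73.1] [658.8 -71.   70.2]
   plate 107 [681.3 -99.3  93. ] [730.2 -67.7 100.8] [704.8 -76.   97.1]
side board_mid [([667.8, -454.7, 25.8], 0.96), ([679.1, -116.9, 81.6], 0.54)]
side stop_pointer [([653.4, -69.3, 66.5], 0.57)]
side lever_pivot [([679.6, -153.3, 78.8], 0.72), ([696.3, -40.7, 117.7], 0.62)]
side knob_mid [([642.4, -30.8, 118.2], 0.84)]
   plate 275 [681.1 -99.5  93. ] [730.9 -27.6 100.7] [702.  -55.7  96.9]
```

View pics/top9c.png

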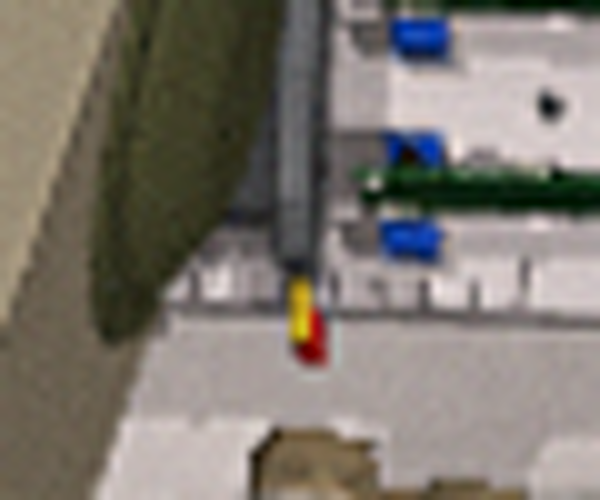

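The pointer is within about 1 mm of the mark. Now I swing along the 55 mm arc, the first half in 5° steps.

Request:
drive_tool([
  [0.0015,0,0.0046],
  [0.0018,0,0.0044],
  [0.0022,0,0.0043],
  [0.0026,0,0.004],
  [0.0029,0,0.0038],
  [0.0032,0,0.0035],
  [0.0035,0,0.0032],
  [0,0,0],
], gripper=[1,1,1,1,1,1,1,1], turn=[0,0,0,0,0,0,0,0])

```text
time_s: 17.3
eef_pos: [664.0, 0.1, 102.3]
ee_rot: [-0.707, 0.707, -0.006, 0.007]
force: [-2.2, -0.1, 8.2]
grip_width: 0.175
```

```bash
python3 chk.py 10; python3 - <<'E'
import cv2
a=cv2.imread('pics/top10.png')[150:200,200:260]; cv2.imwrite('pics/top10c.png',cv2.resize(a,None,fx=10,fy=10,interpolation=2))
E
```

```text
17.3 [6.640e+02 1.000e-01 1.023e+02] 0.17495304395327993 [-2.16343797 -0.08116991  8.15967617]
wrist board_mid []
wrist stop_pointer [([653.1, -62.1, 64.1], 0.62)]
wrist lever_pivot []
wrist knob_mid [([664.5, -1.4, 122.1], 0.77)]
   knob top 1055 [656.5  -6.1 125.1] [671.1  10.7 135.7] [663.7   3.7 132.8]
   mark 115 [652.5 -70.5  45.4] [660.7 -66.8  62.2] [656.8 -68.   55.3]
   ptr 152 [653.6 -71.9  63.8] [665.  -67.1  73.8] [659.3 -68.7  68.8]
   plate 507 [695.2 -44.3  93. ] [715.9 -26.3  98.7] [705.8 -33.7  96.1]
top board_mid [([685.8, -117.4, 78.4], 0.64), ([665.4, -451.9, 26.5], 0.55)]
top stop_pointer [([654.6, -74.9, 72.5], 0.58), ([767.0, -251.7, -0.8], 0.52)]
top lever_pivot [([697.4, -40.6, 122.0], 0.65), ([709.1, -44.6, 0.6], 0.28)]
top knob_mid [([658.9, -0.0, 121.8], 0.56)]
   mark 7 [650.8 -73.6  58.2] [659.  -71.1  67.1] [654.1 -72.9  62.1]
   ptr 12 [653.4 -72.3  66.7] [664.5 -69.9  71.5] [658.9 -71.   69.9]
   plate 273 [681.1 -99.5  93. ] [730.3 -22.2 100.9] [701.3 -55.9  96.7]
side board_mid [([682.7, -118.4, 79.1], 0.72), ([663.9, -454.0, 27.8], 0.7)]
side stop_pointer [([654.9, -69.9, 67.7], 0.85)]
side lever_pivot [([694.5, -39.6, 118.5], 0.89)]
side knob_mid [([660.1, 0.4, 119.1], 0.8)]
   plate 307 [681.  -99.5  93. ] [730.5 -13.8 100.9] [701.6 -54.5  96.7]
```

View pics/wrist10.png

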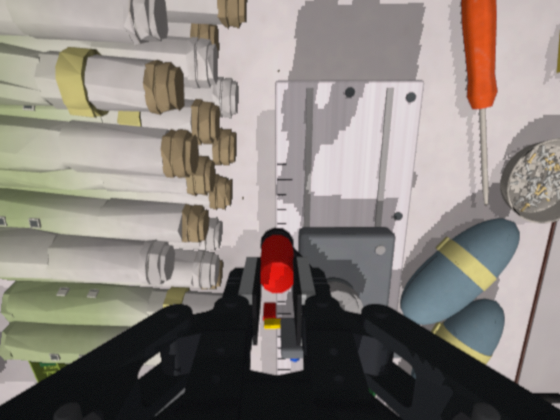

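View pics/top10c.png

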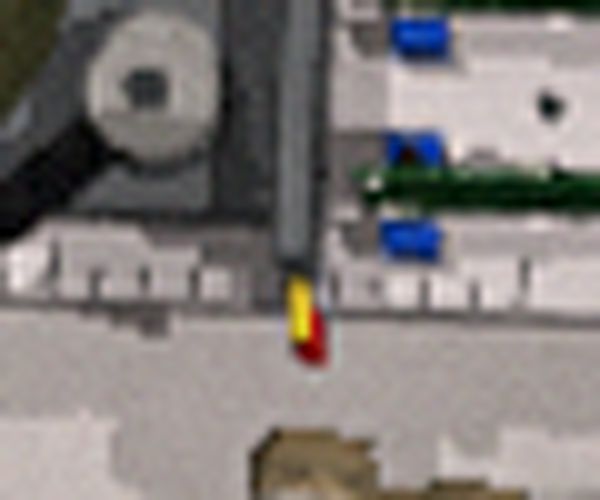

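The stop has not moved from the mark and the lever is about half closed. I'll do the second half with a slight overtravel.

Request:
drive_tool([
  [0.0038,0,0.0029],
  [0.004,0,0.0026],
  [0.0043,0,0.0022],
  [0.0044,0,0.0018],
  [0.0046,0,0.0014],
  [0.0047,0,0.001],
  [0.0048,0,0.0006],
  [0.0048,0,0.0002],
  [0.002,0,0],
  [0,0,0],
  [0,0,0],
], gripper=[1,1,1,1,1,1,1,1,1,1,1], turn=[0,0,0,0,0,0,0,0,0,0,0])

```text
time_s: 18.97
eef_pos: [700.9, 12.4, 102.3]
ee_rot: [0.707, -0.707, 0.007, -0.007]
force: [-3.8, 2.3, 8.9]
grip_width: 0.179
```

```bash
python3 chk.py 11; python3 - <<'E'
import cv2
a=cv2.imread('pics/top11.png')[120:200,150:290]; cv2.imwrite('pics/top11c.png',cv2.resize(a,None,fx=5.5,fy=5.5,interpolation=2))
E
```

```text
18.9667 [700.9  12.4 102.3] 0.17905585819450198 [-3.80433392  2.34626835  8.90051957]
wrist board_mid []
wrist stop_pointer []
wrist lever_pivot [([705.4, -40.4, 124.8], 0.97), ([702.9, 14.4, 92.0], 0.25)]
wrist knob_mid [([696.1, 12.9, 119.8], 0.84)]
   knob top 1068 [693.4   5.2 125. ] [707.9  23.4 135.5] [700.5  15.9 132.8]
   plate 2179 [682.5 -73.7  93. ] [715.8 -16.2 100.9] [699.6 -46.   96.6]
top board_mid [([683.7, -118.0, 78.8], 0.64), ([670.3, -452.9, 25.2], 0.55)]
top stop_pointer [([656.0, -73.9, 70.0], 0.66), ([679.4, -134.2, 77.9], 0.17)]
top lever_pivot [([702.2, -40.4, 120.0], 0.59)]
top knob_mid [([652.4, -72.6, 68.4], 0.67), ([698.8, 11.0, 118.6], 0.58)]
   mark 6 [651.3 -73.9  58.6] [656.4 -71.2  67.6] [653.1 -73.   62.9]
   ptr 7 [653.3 -72.3  67.5] [664.  -69.8  72. ] [658.5 -71.8  69.8]
   plate 301 [681.2 -99.4  93. ] [730.2   5.8 100.9] [701.5 -51.3  96.4]
side board_mid [([682.9, -116.8, 79.6], 0.61), ([667.9, -454.6, 31.2], 0.55)]
side stop_pointer [([658.0, -69.1, 67.4], 0.95)]
side lever_pivot [([696.8, -38.9, 116.6], 0.78)]
side knob_mid [([697.4, 16.8, 120.9], 0.69)]
   plate 344 [681.  -99.5  93.1] [731.    9.5 100.9] [701.9 -48.7  96.6]
```

View pics/wrist11.png

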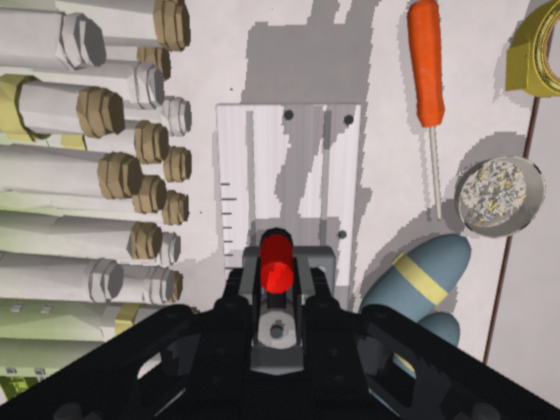

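View pics/top11c.png

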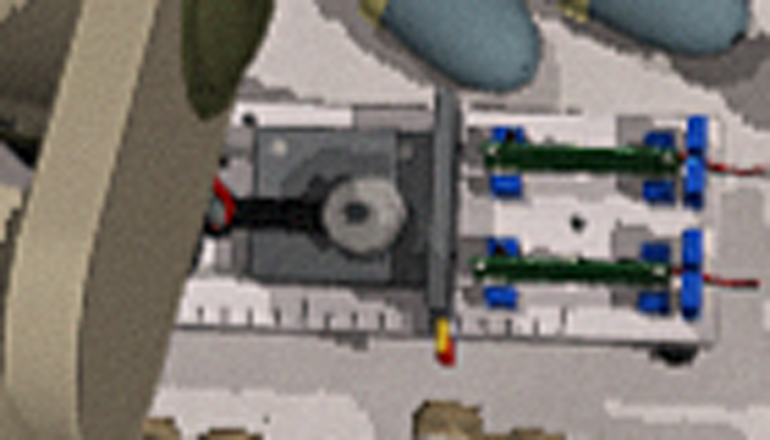

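View pics/side11.png

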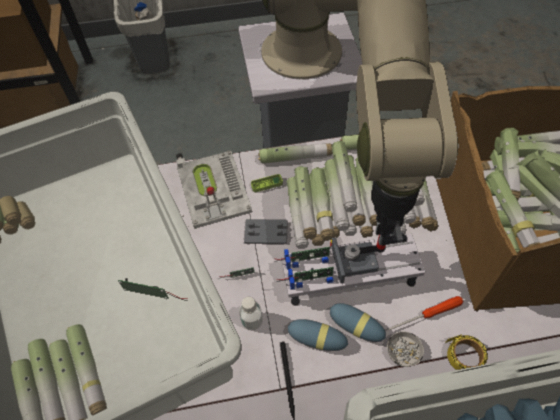

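The lever lies straight along the rack in the top crop, from (215,210) to (360,210), and the pointer sits on the mark at (444,345). I'll press slightly more to confirm the hard stop.

Request:
drive_tool([
  [0.0015,0,0],
  [0,0,0],
  [0,0,0],
  [0,0,0],
], gripper=[1,1,1,1], turn=[0,0,0,0])

```text
time_s: 20.05
eef_pos: [701.5, 12.4, 102.2]
ee_rot: [0.707, -0.707, 0.008, -0.006]
force: [-8.1, 2.9, 10.2]
grip_width: 0.179
```

```bash
python3 chk.py 12 | grep -E "^[0-9]|ptr|mark|knob top|pivot|top board"
```

```text
20.05 [701.5  12.4 102.2] 0.17946035983084982 [-8.06106216  2.93562185 10.16259629]
wrist lever_pivot [([701.7, -42.2, 124.9], 0.59)]
   knob top 1062 [694.1   5.5 125.1] [708.7  23.  135.9] [701.1  15.8 132.9]
top board_mid [([668.1, -455.0, 23.2], 0.77), ([681.8, -117.4, 79.3], 0.63)]
top lever_pivot [([701.1, -42.2, 122.0], 0.79)]
   mark 6 [651.  -74.3  59.3] [655.7 -71.4  70.4] [653.  -73.   63.4]
   ptr 7 [653.2 -72.4  69. ] [664.3 -70.1  71.7] [658.4 -71.8  70. ]
side lever_pivot [([696.7, -37.9, 116.8], 0.63)]
```

The force rose from 3.8 to 8 N for only 0.6 mm of motion, so the lever is on its hard stop. The pointer is on the mark and the board is standing, so I hand in.

```bash
python3 -c "
from rig import ctrl
print(ctrl.finish_job())"
```

```text
the job is handed in; nothing more can be done
None
```

I moved the board from the stand to the empty slot with its leads at the blue end wall, and let it go. Then I drew the stop to the mark with the lever open, swung the lever closed and handed in at about 20 s, still gripping the knob. I have not been told the verdict.

**Last checks:**
- **Board:** it was standing free with its top about 96.5 mm above the worktop. Its middle was at about rack y = -75 to -79 mm; the cameras differ by up to 4 mm. No camera view suggested the arm was touching it after release.
- **Stop:** the pointer was within about 1 mm of the mark. At the end only the top camera still saw both. That late mark reading came from just 6 pixels, because the pointer partly covered it.
- **Lever:** it was on its closed hard stop; the push rose from 4 to 8 N for 0.6 mm of movement.
- **Grip:** it was set to 40 N on the knob. The opening read 15 mm for the 18 mm knob, which I put down to the reading running low: it also gave 7 mm for the 8 mm board.
- **Bystanders:** the bottle and half shell showed no visible movement in the pictures; I did not measure their final positions.

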